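Pry the wooden box open and put the ball in

ROBOT

A 7-joint arm with a two-finger parallel gripper is mounted at the origin on the work surface. World frame = base frame: x ahead of the robot, y to its left, z up, the work surface at z = 0. Lengths are in mm, angles in rad, forces in N, time in s.
With the tool pointing down it reaches from about 400 to 925 mm from the base axis. Payload 4.1 kg.
Tool frame: the origin (TCP) lies midway between the tips of the shut fingers; the grasp point (between the pads) lies 19 mm behind it; z points along the fingers, y is the line along which they close (so a half turn about z gives the same grasp; the last joint's range is limited). The gripper opens to 85 mm and grips with 20 to 120 N. Pads are 22 mm wide; open, the fingers measure 114 mm over their backs; the gripper's body (76 mm by 85 mm) begins 54 mm behind the grasp point. The pads swing forward as they close: fully open they stand 13 mm farther back than shut.
Start: joints at [1.223, 0.398, 0.045, 1.537, -0.019, 1.207, -0.051], TCP at [160.092, -630.011, 231.347] pointing down, gripper open.
Joint ranges: [-2.82, 2.82], [-0.49, 2.23], [-1.37, 1.46], [0, 2.46], [-1.36, 4.5], [0.23, 2], [-2.94, 2.94]. Speed limits (rad/s): [2.57, 2.57, 3.14, 3.14, 3.14, 3.14, 3.14].

INTERFACE

Orientations are given as [roll, pitch, yaw] about the fixed x, y, z axes, in that order (R = Rz(yaw) Ry(pitch) Rx(roll)).
In Python, from cell import arm gives the robot as it stands. Calls block until the motion is done:
- arm.reach(position, orientation): joint-space move of the TCP to a pose.
- arm.move_linear(position, frame=None, rate=150): straight line of the TCP; frame=None keeps the orientation; rate is the mean speed in mm/s.
- arm.set_joints(angles): joint-space move.
- arm.gripper_to(opening, f_grip=None): finger opening in mm; f_grip is the grip in N (None keeps the last); returns when the fingers have stopped.
- arm.hold(seconds).
- arm.inverse_kinematics(position, orientation): joint angles nearest the present ones, or None.
- arm.observe(): the state.
- arm.snapshot(name): name is "scene" or "top"; returns a dict with "frame" (400x640x3 uint8, blue, green, red), "depth" (400x640 float32, mm along the optical axis (not along the pixel's ray), 0 where there is no reading), "camera_matrix" (3x3 intrinsics, pixels), "R" (3x3) and "t" (3): a world point X has camera coordinates R X + t. Camera axes: x right, y down, z forward; pixel columns grow to the right and rows downward; lengths in mm; the calibration is good to about 2 mm. A picture is of the moment at which its call begins.
A pose or a line that the arm cannot do raises arm.PlanningError and nothing moves.
- arm.job_done(): hands the job in; it is judged then, once.
Trained networks look in the newest picture that a camera, given by its name, has taken for a name from the list of things; names that differ only in an ending like _2 or _b are one class to them, and where a whole thing is asked for, a point or a joint stands for the part that bears it (a point fixed in the world has none). Each returns a list of dicts, best first, with "confidence" (0 to 1); they miss things now and then, are a little off and sometimes report something else, mostly with a low value. They report only what shows in the picture. A call takes as long as a camera call. They do not tell look-alikes from the thing itself.
- arm.cut_out(query, camera): "pixels" (400x640 bool, what is visible of it) and "box" ([left, top, right, bottom] in pixels, round what is visible of it).
- arm.place_of(query, camera): "location" ([row, column] in pixels: a listed point, or the origin of a listed thing).
The state is a dict: "clock": time; "joint_positions": joint angles; "joint_vel": joint speeds; "joint_efforts": joint torques, N m; "eef_pos": TCP position; "ee_rot": TCP orientation; "ft_force": force on the tool from outside, world axes, zero at the start; "wrist_torque": the same for the moment, N m; "width": finger opening in mm; "grasp_force": force on a finger pad.
Only numpy, scipy, OpenCV 4.12 (cv2) and the standard library are available. Lean on these libraries where they do the work, as an engineer would, in place of code of your own. Each camera call takes 0.05 s, during which the arm holds its last target. There are 200 camera calls.

TASK

Slip the blade of the flat pry tool into the notch under the box's lid, pry the lid up with it, and swing the lid right back until it stays open by itself. Lay the tool down flat on the bench outside the box, then lower the wooden ball gently onto the floor of the box without dropping it, and leave the lid open. Do not knock over the white glue bottle.

Things in the scene. Friction and masses are not known exactly. Their poses are not given: they have to be found in the camera images.
- box: Fixed brown wooden box, 130 (x) x 170 (y) x 60 mm high without lid, walls and floor 6 mm, inside 118 x 158 mm. Origin: centre of its underside, z up. Front = its -x side: in the middle of that wall's top is a notch 70 mm wide, 9 mm high (z 51 to 60), with a brass sill 70 mm wide sticking out 12 mm below it (top at z 49 mm). The lid is hinged along the +x top edge.
- lid (a joint): Lid's hinge angle: 0 shut, 1.57 upright, 1.9 rad at its stop, leaning back. Light brown board 130 x 170 x 6 mm, about 0.15 kg, flush with the box's sides, no handle, underside at z 60 mm when shut, two brass hinge leaves on top at the hinged edge. Let go before upright it falls shut, beyond upright it falls open.
- lid_edge (a point): Middle of the lid's free front edge, at its underside; moves with the lid.
- notch (a point): Centre of the notch in the box's front wall: 65 mm towards the front from the box's centre, 55.5 mm above the bench. Axes as the box; a blade enters along +x.
- hinge_line (a point): Middle of the hinge line: back (+x) top edge of the box, 65 mm behind its centre, 60 mm above the bench. Axes as the box.
- blade_tool: Loose flat pry tool, 175 mm along its x, blade to +x, about 0.09 kg. Dark wood handle 18 wide (y), 24 high, x -87.5 to 2.5 mm; ferrule 14 wide, 18 high, to x 20; flat steel blade 20 wide, 2.5 thick, to x 87.5, mid-plane 12 mm above the underside. Origin: mid-length, on the underside, near the centre of mass. Grip across the handle's front end (x -20 to 0).
- blade_tip (a point): Middle of the blade's tip edge: x 87.5 mm, z 12 mm in the tool's frame.
- ball_center (a point): Centre of the loose plain wooden ball, 40 mm in diameter, 35 g, resting on a small cork ring (32 mm across, 8 mm high, fixed); its centre starts 24 mm above the bench.
- ball: The same ball (its frame turns as it rolls: use the centre).
- glue: White plastic glue bottle with an orange cap, 56 mm across, 130 mm high, standing upright to the left. Origin: centre of its underside; z up. To be left standing.
Mind the look-alikes: they are no part of the job. Several things look just like the ball: the one meant starts farthest to the robot's right. Leave any blue look-alike of the blade_tool alone.

How it is judged:
By the outcome, as a careful person would: the job done as asked, in the order asked, and still so for the second after the job is handed in, with the robot touching nothing.
It also fails if it takes over 61 s, if anything falls off the work surface, if the arm or the gripper's body presses on something with over 40 N, if the wrist force passes 120 N, or if a joint passes its speed limit or range.

## Working session

There is one attempt and no reset: what is moved stays moved. The work goes in short steps, each a Python script; the robot and the scene stay as the last script left them, time stands still between calls to the robot, and variables do not carry over. Pictures are saved under pics/ and viewed, at most 10 in all, crops included, and the job is handed in when it is done.

```bash
mkdir -p pics; ls; cat > h.py <<'E'
import numpy as np, cv2
from cell import arm
def snap(n,save=None):
    s=arm.snapshot(n)
    if save: cv2.imwrite('pics/'+save,s['frame'])
    return s
def unproj(s,r,c,d):
    K=np.array(s['camera_matrix']);p=np.linalg.inv(K)@np.array([c,r,1.])*d
    return np.array(s['R']).T@(p-np.array(s['t']))
def at_z(s,r,c,z):
    R=np.array(s['R']);o=-R.T@np.array(s['t']);v=R.T@np.linalg.inv(np.array(s['camera_matrix']))@np.array([c,r,1.])
    return o+v*(z-o[2])/v[2]
def cloud(s,m):
    r,c=np.nonzero(m&(s['depth']>0));d=s['depth'][r,c]
    p=np.linalg.inv(np.array(s['camera_matrix']))@np.vstack([c,r,np.ones(len(r))])*d
    return (np.array(s['R']).T@(p-np.array(s['t'])[:,None])).T
E
python3 - <<'E'
from h import *
np.set_printoptions(precision=1,suppress=True)
print(arm.observe())
for n in ['top','scene']:
    s=snap(n,n+'0.png'); print(n,np.array(s['camera_matrix']),-np.array(s['R']).T@s['t'])
    np.savez(n+'0.npz',**s)
    for q in ['box','lid','blade_tool','ball','glue']:
        for d in arm.cut_out(q,n):
            P=cloud(s,d['pixels']); 
            if len(P): print(q,round(d['confidence'],2),d['box'],np.median(P,0),np.percentile(P,2,axis=0),np.percentile(P,98,axis=0))
    for q in ['notch','hinge_line','lid_edge','blade_tip','blade_tool','ball_center','glue','box']:
        print(q,[(round(d['confidence'],2),d['location']) for d in arm.place_of(q,n)])
E
```

```text
pics
{'clock': 0.0, 'joint_positions': array([ 1.2,  0.4,  0. ,  1.5, -0. ,  1.2, -0.1]), 'joint_vel': array([-0., -0., -0.,  0.,  0., -0.,  0.]), 'joint_efforts': array([ -0. , -47.5,   1.4, -25.4,   0. ,   0. ,   0. ]), 'eef_pos': array([ 160. , -629.3,  230.3]), 'ee_rot': array([-3.1,  0. ,  0.2]), 'ft_force': array([ 0.5, -0.6,  0.7]), 'wrist_torque': array([-0. ,  0.1, -0. ]), 'grasp_force': 0.0, 'width': 85.26029971244448}
top [[464.4   0.  319.6]
 [  0.  464.4 203.3]
 [  0.    0.    1. ]] [ 255.3   10.2 1019.5]
box 0.58 [271.5, 88.1, 367.4, 181.8] [610.3  32.2  67.1] [524.4 -56.2  13. ] [702.  121.5  70.8]
lid 0.71 [271.7, 84.0, 366.1, 173.2] [618.1  33.7  67.4] [532.9 -52.   63.8] [704.6 118.1  70.9]
blade_tool 0.8 [432.0, 268.1, 485.0, 335.6] [ 261.2 -273.9   17.5] [ 196.2 -328.3   -0.8] [ 333.  -225.3   27.6]
blade_tool 0.69 [459.9, 171.7, 471.9, 241.7] [ 467.  -294.8   20.3] [ 390.8 -305.9    8.3] [ 557.6 -285.1   27.9]
ball 0.55 [292.8, 241.3, 313.5, 257.1] [360.7  53.5  36.1] [345.3  38.   27.2] [376.6  70.1  43.1]
ball 0.52 [405.0, 133.8, 422.6, 151.8] [ 602.2 -177.4   
[... 1054 characters left out ...]
 614.9 -185.    35.5] [ 592.9 -198.5    6.1] [ 627.7 -164.3   44.3]
ball 0.66 [290.8, 180.5, 306.6, 194.1] [372.4  47.5  30.5] [349.7  35.5  11.8] [384.1  67.3  40.6]
glue 0.74 [420.6, 142.0, 445.0, 188.8] [593.7 321.4  66.9] [543.  308.9  -1.1] [613.7 371.4 129.4]
notch [(0.95, [233.0, 341.7])]
hinge_line [(0.57, [231.1, 399.3])]
lid_edge [(0.56, [233.6, 343.4]), (0.41, [230.8, 344.1]), (0.28, [179.1, 428.3])]
blade_tip [(0.93, [266.1, 179.9]), (0.78, [310.5, 254.3])]
blade_tool [(0.96, [238.2, 183.7]), (0.89, [298.0, 228.1])]
ball_center [(0.5, [186.4, 300.4]), (0.49, [290.2, 306.9])]
glue [(0.92, [179.2, 427.6])]
box [(0.96, [248.9, 369.0]), (0.49, [232.9, 346.1]), (0.49, [310.7, 255.9])]
```

View pics/top0.png

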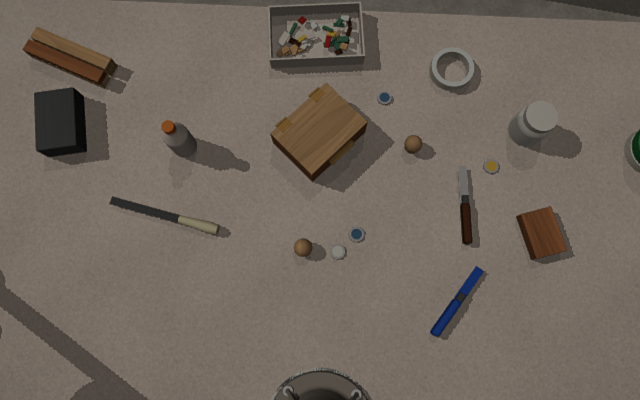

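View pics/scene0.png

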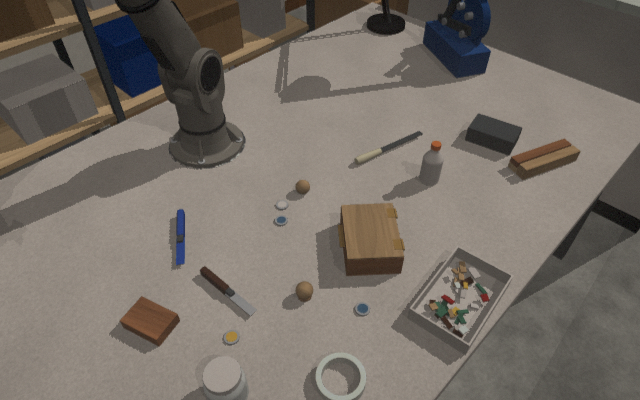

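The top view shows the box at (col 319, row 132). Its sill and notch are at (340,150), and the hinges are at the upper left. The dark tool is at (465,207) with its blade pointing up the image (+x), and the blue look-alike is at (457,302). The target ball is the rightmost one at (413,143), and the glue is at (180,140). The scene view agrees. Next I fit the poses.

```bash
cat > fit.py <<'E'
from h import *
np.set_printoptions(precision=2,suppress=True)
for n in ['top','scene']:
    s=snap(n)
    for q in ['lid','blade_tool','ball']:
        for d in arm.cut_out(q,n):
            m=d['pixels']
            if d['confidence']<.5: continue
            P=cloud(s,cv2.dilate(m.astype(np.uint8),np.ones((5,5))).astype(bool))
            if q=='lid':
                Q=P[(P[:,2]>58)&(P[:,2]<76)]
                print(n,'lid',cv2.minAreaRect(Q[:,:2].astype(np.float32)),np.median(Q[:,2]))
            elif q=='blade_tool':
                Q=P[(P[:,2]>6)]; c=Q[:,:2].mean(0);u=np.linalg.svd(Q[:,:2]-c,full_matrices=False)[2][0];u*=np.sign(u[0])
                t=(Q[:,:2]-c)@u; lo,hi=np.percentile(t,[.5,99.5]); w=(Q[:,:2]-c)@[-u[1],u[0]]
                print(n,'tool yaw',np.arctan2(u[1],u[0]),'len',hi-lo,'mid',c+u*(lo+hi)/2,'ends',c+u*lo,c+u*hi,'w',np.percentile(w,[1,99]))
                for a,b in((lo+5,lo+30),(hi-30,hi-5)):
                    k=(t>a)&(t<b); print('  sect',np.median(Q[k],0))
            else:
                Q=P[P[:,2]>14]
                A=np.c_[2*Q,np.ones(len(Q))]
                from scipy.optimize import least_squares
                r=least_squares(lambda c:np.linalg.norm(Q-c,axis=1)-20,Q.mean(0)-[0,0,8],loss='soft_l1').x
                print(n,'ball',r, d['box'])
    for q,z in [('notch',55.5),('hinge_line',60),('blade_tip',12),('blade_tool',0),('ball_center',24),('lid_edge',60),('box',0),('glue',0)]:
        print(n,q,[at_z(s,*d['location'],z)[:2] for d in arm.place_of(q,n)])
E
python3 fit.py
```

```text
top lid ((621.0013427734375, 34.471954345703125), (135.99465942382812, 170.72079467773438), 47.157596588134766) 67.35776585603814
top tool yaw 0.031043192663554712 len 172.13084836356472 mid [ 474.81 -295.22] ends [ 388.79 -297.89] [ 560.84 -292.55] w [-10.56   9.15]
  sect [ 406.09 -297.41   23.99]
  sect [ 542.61 -293.78   14.08]
top tool yaw -0.6262179125916394 len 173.51500676062807 mid [ 265.69 -276.39] ends [ 195.4  -225.54] [ 335.99 -327.24] w [-10.49   9.38]
  sect [ 208.99 -235.54   24.32]
  sect [ 321.65 -317.08   13.95]
top ball [ 606.96 -179.75   24.67] [402.4, 135.4, 421.1, 150.7]
top ball [362.59  54.53  20.52] [291.8, 239.1, 313.1, 258.2]
top notch [array([572.31, -20.56])]
top hinge_line [array([666.3 ,  80.14])]
top blade_tip [array([ 559.72, -293.25]), array([ 334.68, -327.07])]
top blade_tool [array([ 466.62, -292.52]), array([ 263.57, -278.72])]
top ball_center [array([357.61,  54.99]), array([ 612.03, -176.15]), array([587.75, 341.73])]
top lid_edge [array([580.13, -15.94])]
top box [array([621.23,  33.41])]
top glue [array([584.64, 339.48]), array([ 620.35, -189
[... 559 characters left out ...]
471 len 170.70938153482433 mid [ 268.53 -276.43] ends [ 199.47 -226.27] [ 337.58 -326.6 ] w [-10.73   9.71]
  sect [ 213.99 -236.74   22.35]
  sect [ 322.95 -315.75   12.4 ]
scene ball [ 608.72 -179.4    23.51] [292.4, 282.9, 311.1, 296.6]
scene notch [array([569.99,  -8.24])]
scene hinge_line [array([665.25,  84.54])]
scene blade_tip [array([ 564.31, -289.85]), array([ 345.57, -335.23]), array([ 610.49, -182.54]), array([651.52, 118.02])]
scene blade_tool [array([ 269.83, -271.47]), array([ 480.81, -300.02])]
scene ball_center [array([365.51,  49.12]), array([ 624.43, -185.57])]
scene lid_edge [array([574.05, -22.89])]
scene box [array([625.2 ,  26.92])]
scene glue [array([581.7 , 344.02])]
```

```bash
cat >> h.py <<'E'
BC=np.array([622,34.5]);BY=0.823
bx=np.array([np.cos(BY),np.sin(BY)]);by=np.array([-bx[1],bx[0]])
def bp(x,y,z): return [*(BC+x*bx+y*by),z]
DN=lambda yaw:[np.pi,0,yaw]
E
cat > run1.py <<'E'
from h import *
np.set_printoptions(precision=2,suppress=True)
for p,y in [([465.5,-296.4,3],.04),(bp(-65-107.5,0,40),BY),(bp(-40-97.5,0,40),BY),(bp(-65,0,130),BY),(bp(0,0,12),BY)]:
    for k in (0,np.pi,-np.pi): print(p,round(k,1),arm.inverse_kinematics(p,DN(y+k)))
arm.gripper_to(50)
arm.reach([465.5,-296.4,90],DN(.04))
print(arm.observe()['joint_positions'],arm.observe()['clock'])
arm.move_linear([465.5,-296.4,3],rate=100)
o=arm.observe();print(o['eef_pos'],o['ee_rot'],o['ft_force'])
arm.gripper_to(10,f_grip=80)
o=arm.observe();print(o['width'],o['grasp_force'],o['eef_pos'],o['ft_force'])
arm.move_linear([465.5,-296.4,90],rate=100)
o=arm.observe();print(o['width'],o['grasp_force'],o['ft_force'],o['clock'],o['eef_pos'],o['ee_rot'])
E
python3 run1.py
```

```text
[465.5, -296.4, 3] 0 [ 0.59  0.51 -0.13  1.96  0.1   0.68 -1.13]
[465.5, -296.4, 3] 3.1 [ 0.94  0.56 -0.57  1.95  0.44  0.75  1.73]
[465.5, -296.4, 3] -3.1 [ 0.94  0.56 -0.57  1.95  0.44  0.75  1.73]
[np.float64(504.6957387160336), np.float64(-91.97513702156223), 40] 0 [ 0.47  0.42 -0.45  2.03  0.27  0.75 -0.89]
[np.float64(504.6957387160336), np.float64(-91.97513702156223), 40] 3.1 [ 0.98  0.68 -1.16  2.02  0.77  0.97  1.82]
[np.float64(504.6957387160336), np.float64(-91.97513702156223), 40] -3.1 [ 0.98  0.68 -1.16  2.02  0.77  0.97  1.82]
[np.float64(528.4966033243746), np.float64(-66.31351501718729), 40] 0 [ 0.43  0.45 -0.48  1.98  0.29  0.77 -0.96]
[np.float64(528.4966033243746), np.float64(-66.31351501718729), 40] 3.1 [ 0.91  0.71 -1.16  1.97  0.79  1.    1.77]
[np.float64(528.4966033243746), np.float64(-66.31351501718729), 40] -3.1 [ 0.91  0.71 -1.16  1.97  0.79  1.    1.77]
[np.float64(577.7983942987953), np.float64(-13.157298008124897), 130] 0 [ 0.42  0.42 -0.6   1.81  0.28  1.   -1.04]
[np.float64(577.7983942987953), np.float64(-13.157298008124897), 130] 3.1 [ 0.79  0.62 -1.16  1.8   0.63  1.14  1.82]
[np.float64(577.7983942987953), np.float64(-13.157298008124897), 130] -3.1 [ 0.79  0.62 -1.16  1.8   0.63  1.14  1.82]
[np.float64(622.0), np.float64(34.5), 12] 0 [ 0.29  0.65 -0.56  1.77  0.44  0.85 -1.23]
[np.float64(622.0), np.float64(34.5), 12] 3.1 [ 0.65  0.91 -1.16  1.76  0.93  1.13  1.57]
[np.float64(622.0), np.float64(34.5), 12] -3.1 [ 0.65  0.91 -1.16  1.76  0.93  1.13  1.57]
[ 0.6   0.38 -0.14  1.91  0.07  0.86 -1.1 ] 4.775
[ 466.05 -296.71    3.57] [ 3.14 -0.    0.04] [ 0.   -0.36  0.8 ]
16.12617900405123 78.98239016532898 [ 466.04 -296.75    3.89] [-1.26  0.37  5.77]
16.312304037362964 78.49963903427124 [ 0.38  0.17 -1.5 ] 7.2 [ 464.88 -296.08   89.27] [-3.14  0.    0.04]
```

```bash
cat > run2.py <<'E'
from h import *
np.set_printoptions(precision=2,suppress=True)
arm.reach(bp(-65-25-97.5,0,110),DN(BY))
arm.move_linear(bp(-65-25-97.5,0,48),rate=120)
o=arm.observe();print(o['eef_pos'],o['ee_rot'],bp(-187.5,0,48),o['clock'],o['width'])
S=[]
for n in ['top','scene']:
    s=snap(n,n+'1.png')
    for d in arm.place_of('blade_tip',n)[:3]:
        p=at_z(s,*d['location'],56); v=p[:2]-BC; print(n,d['confidence'],d['location'],'boxframe',v@bx,v@by)
    for d in arm.cut_out('blade_tool',n)[:3]:
        P=cloud(s,d['pixels']);v=P[:,:2]-BC;a=v@bx;b=v@by
        for lo in range(-160,-80,10):
            k=(a>lo)&(a<lo+10)
            if k.sum()>3: print('  ',lo,k.sum(),np.median(b[k]),np.median(P[k,2]),a[k].max())
    S.append(cv2.resize(s['frame'][50:250,220:520] if n=='top' else s['frame'][160:320,200:440],(600,400 if n=='top' else 400)))
cv2.imwrite('pics/c1.png',cv2.resize(np.vstack(S),(450,600)))
E
python3 run2.py
```

```text
[ 494.86 -103.63   48.19] [ 3.14 -0.    0.82] [np.float64(494.49536816960176), np.float64(-102.97297502343721), 48] 8.675 16.487544674540075
top 0.62 [153.7, 344.8] boxframe -83.31202704857444 -0.4234166844000026
   -160 23 4.389844732451204 58.417235057392325 -150.48376301347878
   -150 35 1.6123867482389993 58.701742947216395 -140.00012997694463
   -140 43 -0.5246162645332398 58.28200418265948 -130.3685598942875
   -130 45 -1.4579419552669974 58.445089537136305 -120.15284041696079
   -120 41 -0.6812896095695234 58.38317058889445 -110.08286168248877
   -110 43 0.4613991208843124 57.84553198289403 -100.04741012889012
   -100 31 0.7959242542534645 57.94007905205542 -90.58385055602695
scene 0.79 [234.0, 337.8] boxframe -79.82214211947475 -3.5960132303862054
scene 0.71 [265.0, 179.9] boxframe -442.93845590536824 -74.80074751529735
   -160 34 -2.6919159601404696 58.119157540055056 -150.63254032224927
   -150 29 -2.080881472076526 57.53488335290783 -140.93515259869974
   -140 28 -0.865868578995737 57.13124350601822 -131.3040596171273
   -130 29 -0.6956522994195911 57.55365929814882 -120.1928098940292
   -120 31 -2.5841943397699736 57.58557845138465 -110.12016688572777
   -110 27 -3.124854987680313 57.71670739708645 -100.10308625716497
   -100 25 -2.0514698707773493 57.70622471269044 -90.6115140403647
   -90 4 -1.3332342968547293 56.23224588238004 -88.46056416328845
```

View pics/c1.png

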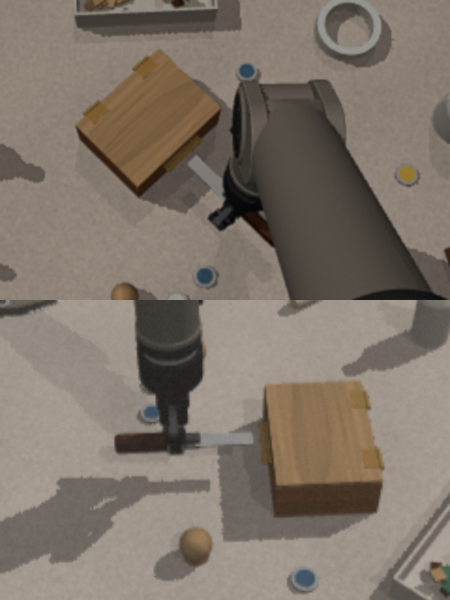

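The picture shows the blade level and pointing at the sill, with its tip about 24 mm in front of the wall. I insert it and lift along the lid's arc.

```bash
cat > run3.py <<'E'
from h import *
np.set_printoptions(precision=2,suppress=True)
def rep(t):
    o=arm.observe();v=o['eef_pos'][:2]-BC;print(t,round(o['clock'],2),np.array([v@bx,v@by,o['eef_pos'][2]]),o['ft_force'],round(o['width'],2))
    return o
T=98
for tip in (-68,-55,-38):
    arm.move_linear(bp(tip-T,0,47.5),rate=60); o=rep(tip)
    if np.linalg.norm(o['ft_force'])>12: raise SystemExit('force')
r=103
for th in np.radians([0,3,8,15]):
    arm.move_linear(bp(65-r*np.cos(th)-T,0,60+r*np.sin(th)-8.75),rate=60); o=rep(th)
    if np.linalg.norm(o['ft_force'])>15: raise SystemExit('force')
for n in ['top','scene']:
    s=snap(n,n+'2.png')
    for d in arm.cut_out('lid',n)[:1]:
        P=cloud(s,d['pixels']);v=P[:,:2]-BC;a=v@bx
        print(n,np.polyfit(a,P[:,2],1),a.min(),P[:,2].max())
E
python3 run3.py
```

```text
-68 9.48 [-165.57    0.25   47.39] [-0.19  0.6  -1.08] 16.13
-55 9.85 [-152.41    0.09   47.52] [0.   0.11 0.1 ] 16.83
-38 10.28 [-135.47    0.16   47.49] [ 0.16 -0.38 -1.31] 16.53
0.0 10.53 [-136.29   -0.14   51.46] [ 0.11  0.48 -1.33] 16.5
0.05235987755982989 10.78 [-135.91   -0.3    57.07] [ 1.13 -0.4  -0.72] 16.57
0.13962634015954636 11.08 [-134.58   -0.42   66.23] [ 0.88 -0.37 -1.36] 16.38
0.2617993877991494 11.44 [-131.96   -0.34   78.52] [ 0.29 -0.58 -1.41] 16.4
top [-0.32 84.62] -120.77224170353215 410.8617561159161
scene [-0.28 83.08] -61.62738316164158 102.91270127620786
```

```bash
cat > run4.py <<'E'
from h import *
np.set_printoptions(precision=2,suppress=True)
def rep(t):
    o=arm.observe();v=o['eef_pos'][:2]-BC;print(t,round(o['clock'],2),np.array([v@bx,v@by,o['eef_pos'][2]]),o['ft_force'],round(o['width'],2))
    return o
T=98;r=103
for d in (25,35,45,55,65,75,85,93,100,105):
    th=np.radians(d)
    arm.move_linear(bp(65-r*np.cos(th)-T,0,60+r*np.sin(th)-8.75),rate=75); o=rep(d)
    if np.linalg.norm(o['ft_force'])>15: raise SystemExit('force')
arm.hold(.3)
s=snap('scene','scene3.png')
for d in arm.cut_out('lid','scene')[:2]:
    P=cloud(s,d['pixels']);a=(P[:,:2]-BC)@bx
    print(d['confidence'],d['box'],np.percentile(a,[5,50,95]),np.percentile(P[:,2],[5,50,95]))
t=snap('top')
cv2.imwrite('pics/c3.png',np.vstack([t['frame'][:300],s['frame'][100:400]]))
E
python3 run4.py
```

```text
25 12.03 [-125.52   -0.44   95.63] [ 0.24 -0.76 -0.87] 16.26
35 12.43 [-116.53   -0.29  111.01] [-0.35  0.46 -1.61] 16.48
45 12.82 [-104.89   -0.23  124.7 ] [-0.05 -0.05 -1.91] 16.66
55 13.21 [-91.05  -0.08 136.15] [-0.01 -0.66 -0.1 ] 16.46
65 13.6 [-75.47   0.03 145.03] [-0.23  0.54 -0.81] 16.24
75 13.99 [-58.66   0.13 151.01] [-0.15 -0.01 -1.96] 16.11
85 14.38 [-41.1    0.23 153.97] [-0.19 -0.89 -0.71] 16.32
93 14.72 [-26.77   0.32 154.09] [ 0.38  0.11 -0.51] 16.17
100 15.04 [-14.31   0.37 152.6 ] [ 0.35 -0.85 -1.85] 16.4
105 15.31 [ -5.69   0.38 150.58] [ 0.02 -0.33 -0.5 ] 16.04
0.65 [394.1, 170.1, 430.5, 255.6] [ 66.11  88.29 107.92] [ 63.75 129.09 181.34]
```

View pics/c3.png

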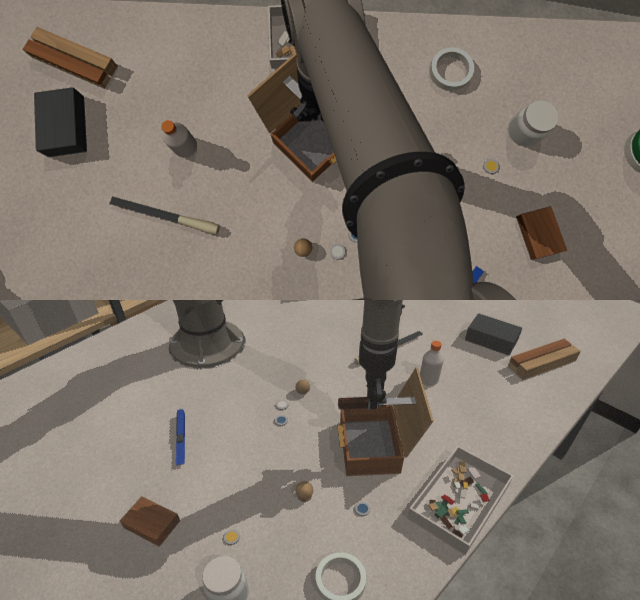

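The lid leans back at its stop (scene cols 405-430), and the glue is upright. I withdraw the tool and lay it down where it started.

```bash
cat > run5.py <<'E'
from h import *
np.set_printoptions(precision=2,suppress=True)
def rep(t):
    o=arm.observe();print(t,round(o['clock'],2),o['eef_pos'],o['ft_force'],round(o['width'],2),o['grasp_force'])
arm.move_linear(bp(-190,0,150),rate=200)
arm.reach([465.5,-296.4,80],DN(.04))
arm.move_linear([465.5,-296.4,15],rate=120)
arm.move_linear([465.5,-296.4,3.8],rate=25);rep('down')
arm.gripper_to(45);rep('open')
arm.move_linear([465.5,-296.4,120],rate=150)
arm.gripper_to(70)
arm.reach([607.5,-179.5,110],DN(BY));rep('above ball')
t=snap('top');s=snap('scene')
from scipy.optimize import least_squares
for n,m in(('top',t),('scene',s)):
  for q in('ball','blade_tool','lid'):
    for d in arm.cut_out(q,n):
        if d['confidence']<.4: continue
        P=cloud(m,d['pixels']);Q=P[P[:,2]>14]
        if len(Q)<8: continue
        if q=='ball': print(n,q,least_squares(lambda c:np.linalg.norm(Q-c,axis=1)-20,Q.mean(0)-[0,0,8],loss='soft_l1').x)
        else: print(n,q,d['box'],np.percentile(P,[2,50,98],axis=0))
cv2.imwrite('pics/c4.png',np.vstack([t['frame'][:300],s['frame'][100:400]]))
E
python3 run5.py
```

```text
down 18.95 [ 465.38 -296.39    3.9 ] [-1.64  0.78  3.14] 16.22 79.0169620513916
open 19.34 [ 465.51 -296.4     3.72] [-0.23 -0.23 -0.73] 45.13 0.0
above ball 21.4 [ 606.63 -180.73  109.6 ] [-0.55 -0.51 -0.31] 69.72 0.0
top ball [362.65  54.51  20.61]
top ball [ 607.39 -179.58   25.18]
top blade_tool [460.5, 171.8, 471.4, 244.6] [[ 390.78 -304.25    7.42]
 [ 469.32 -293.82   18.93]
 [ 557.6  -284.94   27.76]]
top lid [248.2, 41.9, 324.0, 130.4] [[613.57  36.66  63.16]
 [678.01  99.57 130.7 ]
 [744.77 160.95 184.02]]
scene ball [ 608.65 -179.3    23.2 ]
scene blade_tool [178.4, 211.3, 183.2, 267.0] [[ 203.22 -327.45    8.4 ]
 [ 276.66 -281.     15.63]
 [ 337.05 -228.48   26.12]]
scene lid [393.6, 169.7, 431.6, 257.6] [[619.19  31.87  61.26]
 [690.18  89.76 127.53]
 [750.89 156.74 182.57]]
```

View pics/c4.png

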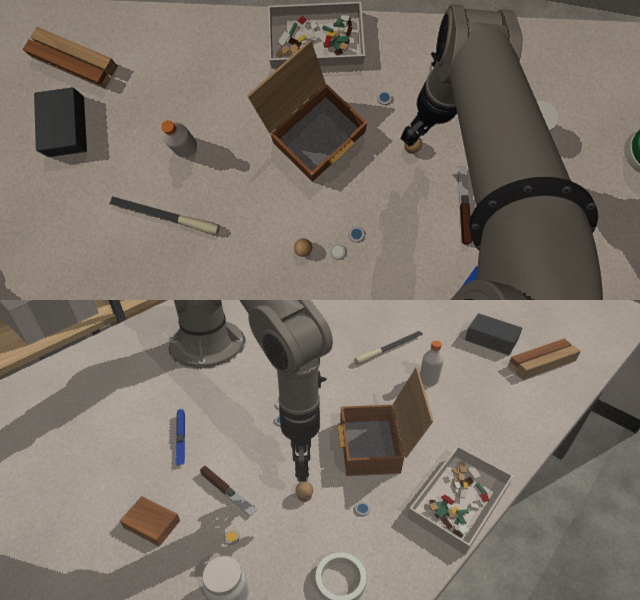

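The lid stays open, and the tool lies flat at (465,205). The ball is undisturbed at (413,145). Next I pick up the ball and place it.

```bash
cat > run6.py <<'E'
from h import *
np.set_printoptions(precision=2,suppress=True)
def rep(t):
    o=arm.observe();print(t,round(o['clock'],2),o['eef_pos'],o['ft_force'],round(o['width'],2),o['grasp_force']);return o
arm.move_linear([608,-179.4,10],rate=100);a=rep('at ball')
arm.gripper_to(30,f_grip=30);a=rep('grip')
arm.move_linear([608,-179.4,150],rate=150);b=rep('lift')
if b['width']<34: raise SystemExit('lost')
arm.reach(bp(-8,0,150),DN(BY))
arm.move_linear(bp(-8,0,40),rate=100)
f0=np.mean([ (arm.hold(.05),arm.observe()['ft_force'][2])[1] for _ in range(6)])
z0=a['eef_pos'][2]+2
arm.move_linear(bp(-8,0,z0+4),rate=40);rep('near')
z=z0+4
while z>z0-2.5:
    z-=.7; arm.move_linear(bp(-8,0,z),rate=20)
    f=np.mean([ (arm.hold(.04),arm.observe()['ft_force'][2])[1] for _ in range(5)])-f0
    print(round(z,1),round(f,2))
    if f>2: break
rep('placed')
E
python3 run6.py
```

```text
at ball 22.95 [ 608.74 -179.57   10.78] [0.11 0.42 0.21] 70.3 0.0
grip 23.33 [ 608.29 -179.34   10.79] [-1.7   0.76  4.37] 38.11 29.689919650554657
lift 24.42 [ 607.1  -179.27  148.75] [-0.08 -0.15 -0.64] 38.16 30.131977200508118
near 27.54 [616.66  28.7   16.79] [-0.24 -0.6  -1.3 ] 38.22 30.134536027908325
16.1 -0.31
15.4 -0.17
14.7 -0.16
14.0 -0.16
13.3 -0.06
12.6 4.81
placed 30.29 [616.72  28.74  12.97] [-0.6   0.62  4.74] 38.04 30.49368917942047
```

```bash
cat > run7.py <<'E'
from h import *
arm.gripper_to(58)
arm.move_linear(bp(-8,0,200),rate=120)
arm.reach([480,-250,250],DN(BY))
arm.hold(.5)
t=snap('top');s=snap('scene');print(arm.observe()['clock'])
cv2.imwrite('pics/c5.png',np.vstack([t['frame'][:300],s['frame'][100:400]]))
E
python3 run7.py
```

```text
34.125
```

View pics/c5.png

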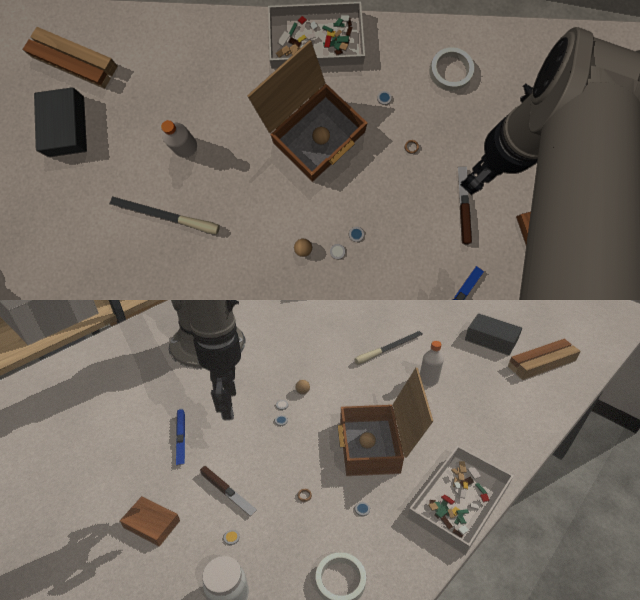

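The ball rests in the box at top-view (321,135). The lid is open, the tool is flat on the bench, the glue is standing, and the robot is touching nothing.

```bash
python3 -c "
from cell import arm
print(arm.job_done())"
```

```text
the job is handed in; nothing more can be done
None
```

I handed the job in at about 34 s: the lid was pried open and stays back by itself, the tool lies flat on the bench, the ball rests on the box floor, and the glue bottle still stands.

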